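Mark the third bay and push the sample tub in

TASK

With a fingertip, push the dark marker along the steel rail on top of the rack until it stands at the middle of the third gap, counted from the end of the rack where the tall post stands (every gap counts, full or empty). Then push the sample tub that stands alone in front of the rack across the table into that third gap until it rests against the back board. Only push: lift and tip nothing, and leave the two stored tubs, the vial and the dish where they are.

Things in the scene. Friction and masses are not known exactly. Their poses are not given: they have to be found in the camera images.
- rack: fixed wooden rack, six gaps side by side. Origin: middle of its front line, on the table; x points into the gaps (away from the robot), y along the row, z up. Seven dividers 6 mm thick, 50 mm high, 46 mm deep (from x = 0), at y = -180 to 180 mm every 60 mm; gaps 54 mm wide, centres at y = -150, -90, -30, 30, 90, 150 mm. No floor: tubs slide on the table.
- back_board (a point): middle of the front face of the rack's back board, which closes the gaps at the back: rack frame x = 46 mm, z = 30 mm; the board is 366 mm long and 60 mm high. Axes as the rack's.
- rail_mid (a point): middle of the top of the straight steel rail that lies along the top of the back board: rack frame x = 52 mm, y = 0, z = 70 mm. Rail 14 mm wide, 366 mm long, along the rack's y. Its end stops (y = +-179 mm) rise to z = 74 mm. The marker rides on it. Axes as the rack's.
- marker (a joint): position in m of the marker along the rack's y axis: equal to the marker's y in the rack frame (0 = middle of the rail, over the middle divider), range -0.16 to 0.16. It slides with about 1.2 N of friction and stays where it is left. It starts on the negative y half, near the second gap from that end.
- marker_fin (a point): middle of the marker's upright dark steel fin: 16 mm along the rail, 18 mm across, from z = 76 to 106 mm over the table (this point at 91 mm, on the rail's centre line). Below it a saddle of the same 16 mm length along the rail, 24 mm across, 70 to 78 mm high, clasps the rail; a small nose points to the gaps.
- tall_post: fixed turned wooden post, 125 mm high, 28 mm in diameter at its foot, 18 mm shaft, 34 mm knob on top; stands just outside one end of the rack (rack frame x = 20 mm, y = +202 or -202 mm). Gaps are counted from this end. Origin: centre of its foot, on the table.
- short_post: fixed post of the same make, only 55 mm high with a 20 mm top, outside the other end. Origin: centre of its foot.
- tub: closed round sample tub, 44 mm in diameter, 40 mm high, white with a grey lid, about 110 g; stands alone on the table 55 to 110 mm in front of the rack's front line. Origin: centre of its underside; upright. When home, touching the back board, its centre is at x = 24 mm in the rack frame and its near side is level with the front of the dividers.
- stored_a: closed round sample tub, 44 mm in diameter, 40 mm high, white with a grey lid, about 110 g, already in the gap at rack y = 90 mm. Leave it. Origin: centre of its underside.
- stored_b: closed round sample tub, 44 mm in diameter, 40 mm high, white with a grey lid, about 110 g, already in the gap at rack y = -150 mm. Leave it. Origin: centre of its underside.
- vial: clear sample bottle with blue cap, 34 mm in diameter, 95 mm high, on the table in front of the rack's +y end. Leave it. Origin: centre of its underside.
- dish: white ceramic bowl, 70 mm in diameter, 35 mm high, on the table in front of the rack's -y end. Leave it. Origin: centre of its underside.
Mind the look-alikes: they are no part of the job. What is shaped like the tub but purple is not meant.

How it is judged (in metres and radians):
On the way, in this order (a step that is already met when the one before it is completed fails the run):
1. the marker has been pushed along the rail to the third gap from the tall post (((y of tall_post in the frame of rack above 0 m and value of joint marker between 0.015 and 0.045 m) or (y of tall_post in the frame of rack below 0 m and value of joint marker between -0.045 and -0.015 m))), for 0.3 s.
2. the tub has been pushed into the third gap, against the back board (((y of tall_post in the frame of rack above 0 m and y of tub in the frame of rack between 0.018 and 0.042 m and x of tub in the frame of rack above 0.018 m and height (world z) of tub below 0.004 m and angle between tub's own z axis and vertical below 0.1 rad) or (y of tall_post in the frame of rack below 0 m and y of tub in the frame of rack between -0.042 and -0.018 m and x of tub in the frame of rack above 0.018 m and height (world z) of tub below 0.004 m and angle between tub's own z axis and vertical below 0.1 rad))), for 0.2 s.
At the end, for the whole second after the job is handed in: the marker stands within 15 mm of the middle of the third gap from the tall post, and the tub stands upright on the table in that gap, within 6 mm of the back board, at rest (((y of tall_post in the frame of rack above 0 m and value of joint marker between 0.015 and 0.045 m and y of tub in the frame of rack between 0.018 and 0.042 m) or (y of tall_post in the frame of rack below 0 m and value of joint marker between -0.045 and -0.015 m and y of tub in the frame of rack between -0.042 and -0.018 m)) and x of tub in the frame of rack above 0.018 m and height (world z) of tub below 0.004 m and angle between tub's own z axis and vertical below 0.1 rad and linear speed of tub below 0.01 m/s); the robot touches nothing.
It fails at once if the tub is lifted off the table (height (world z) of tub above 0.01 m).
It fails at once if the tub is tipped over (angle between tub's own z axis and vertical above 0.4 rad).
It fails at once if a stored tub is moved by more than 12 mm (distance of any of stored_a, stored_b from where it was at the start of the episode above 0.012 m).
It fails at once if the vial or the dish is moved by more than 20 mm (distance of any of vial, dish from where it was at the start of the episode above 0.02 m).
It also fails if it takes over 69 s, if anything falls off the work surface, if the arm or the gripper's body presses on something with over 40 N, if the wrist force passes 120 N, or if a joint passes its speed limit or range.

ROBOT

A 6-joint arm with a two-finger parallel gripper is mounted at the origin on the work surface. World frame = base frame: x ahead of the robot, y to its left, z up, the work surface at z = 0. Lengths are in m, angles in degrees, forces in N, time in s.
With the tool pointing down it reaches from about 0.275 to 0.975 m from the base axis. Payload 8.4 kg.
Tool frame: the origin (TCP) lies at the very end of the fingers, on their centre line; the grasp point (between the pads) lies 19 mm behind it; x points along the fingers, y is the direction in which the jaws open and shut, and the axes are right-handed (so a half turn about x gives the same grasp; the last joint's range is limited). The gripper opens to 92 mm and grips with 3 to 60 N. Pads are 20 mm wide; open, the fingers measure 128 mm over their backs; the gripper's body (75 mm by 189 mm) begins 69 mm behind the grasp point.
Start: joints at [-68.721, 20.225, 93.587, -0, 66.188, -0.138], TCP at [0.228, -0.582, 0.215] pointing down, gripper open.
Joint ranges: [-150.9, 150.9], [-52.94, 120.26], [3.33, 152.33], [-74.26, 254.26], [0, 154.13], [-172.89, 172.89]. Speed limits (degrees/s): [127.2, 127.2, 159.86, 180, 180, 180].

INTERFACE

Orientations are given as [roll, pitch, yaw] about the fixed x, y, z axes, in that order (R = Rz(yaw) Ry(pitch) Rx(roll)).
In Python, from rig import bot gives the robot as it stands.
- The arm moves only by the tool send_rows, never from a script. Its argument "commands" is text: rows parted by semicolons, each of 7 numbers parted by spaces: the turn, a rotation vector about the tool's x, y, z in degrees, then the shift along the tool's x, y, z in cm, then the opening, from -1 (shut) to 1 (fully open). A call has 1 to 8 rows; each row shifts and turns the commanded pose from where the row before left it, along the tool's axes as they then stand; what a row does not reach is not made up. A row lasts 1/12 s, in which the tool goes at most 41.7 mm and 7.16 degrees, less where a joint would pass 70% of its speed; a pose out of reach is approached as far as the arm can. A call is refused whole if a number of a shift passes 4.17 or a number of a turn 7.16, either way. A call with a gripper value outside its range is refused whole. The fingers move at their own pace and stop on an object; the grip force is fixed at half the most. Time passes only in rows, so rows that do not move let the fingers close. It gives the time, the measured TCP pose, the force and the opening at its end, in the units of the state.
- bot.get_obs(): the state, without advancing time (a new reading comes with each control period).
- bot.get_image(name): name is "scene" or "top" or "wrist"; returns a dict with "img" (420x560x3 uint8, red, green, blue), "fx", "fy", "cx", "cy" (pixels), "dist" ([k1, k2, p1, p2, k3] as OpenCV has them; the pictures are not rectified), "rvec" (rotation vector, rad) and "tvec" (3), from world to camera coordinates, as OpenCV has them. Camera axes: x right, y down, z forward; pixel columns grow to the right and rows downward; lengths in m; the calibration is good to about 2 mm. A picture is of the moment at which its call begins. There is no depth.
- bot.close_job(): hands the job in, once; it reports no verdict.
Trained networks look in a picture, given as the dict that the camera call returned (one of the last four; its "shot" number tells which), for a name from the list of things; names that differ only in an ending like _2 or _b are one class to them, and where a whole thing is asked for, a point or a joint stands for the part that bears it (a point fixed in the world has none). Each returns a list of dicts, best first, with "score" (0 to 1); they miss things now and then, are a little off and sometimes report something else, mostly with a low value. They report only what shows in the picture. A call takes as long as a camera call. They do not tell look-alikes from the thing itself.
- bot.look_for(picture, name): "xyz" ([x, y, z] in m, in world coordinates, good to about 4 mm: the middle of the surface that is visible of it).
- bot.masks_of(picture, name): "region" (420x560 bool, what is visible of it).
- bot.pinpoint(picture, name): "xyz" ([x, y, z] in m, in world coordinates, good to about 4 mm: a listed point, or the origin of a listed thing).
The state is a dict: "clock": time; "joints": joint angles; "joint_velocities": joint speeds; "tau": joint torques, N m; "eef_pos": TCP position; "eef_rot": TCP orientation; "force": force on the tool from outside, world axes, zero at the start; "wrist_torque": the same for the moment, N m; "opening": finger opening in m.
Only numpy, scipy, OpenCV 4.12 (cv2) and the standard library are available. Lean on these libraries where they do the work, as an engineer would, in place of code of your own. Each camera call takes 0.05 s, during which the arm holds its last target. There are 200 camera calls.

## Working session

There is one attempt and no reset: what is moved stays moved. The work goes in short steps, Python scripts to look and compute and a tool call to move; the robot and the scene stay as the last step left them, time stands still between calls to the robot, and variables do not carry over. Pictures are saved under pics/ and viewed, about 8 in all and at most 12, crops included, and the job is handed in when it is done.

Besides the shell and the picture viewer there is one more tool, called after ">>>" by a JSON object that holds its "fn" and its "kwargs", one argument or row to a line. send_rows: Moves the arm, as the interface text tells. Its arguments: {"type":"object","properties":{"commands":{"type":"string"}},"required":["commands"]}

```bash
ls; mkdir -p pics
python3 - <<'E'
from rig import bot
import cv2,numpy as np
o=bot.get_obs();print({k:np.round(o[k],3) for k in('clock','eef_pos','eef_rot','force','opening')})
ims=[]
for c in('scene','top'):
    p=bot.get_image(c); cv2.imwrite(f'pics/{c}0.png',p['img'][:,:,::-1])
    for n in('rack','back_board','rail_mid','marker_fin','tall_post','short_post','tub','vial','dish'):
        try:
            for d in bot.pinpoint(p,n)[:5]: print(c,n,np.round(d['xyz'],3),round(d['score'],2))
        except Exception as e: print(n,e)
E
```

```text
pics
{'clock': np.float64(0.0), 'eef_pos': array([ 0.228, -0.581,  0.214]), 'eef_rot': array([-90.661,  89.922, 110.755]), 'force': array([-0.282, -0.276,  0.584]), 'opening': np.float64(0.092)}
scene rack [0.59  0.058 0.001] 0.89
scene back_board [0.632 0.057 0.032] 0.6
scene rail_mid [0.639 0.053 0.069] 0.83
scene marker_fin [ 0.64  -0.065  0.09 ] 0.81
scene tall_post [ 0.643 -0.063  0.089] 0.35
scene short_post [ 0.604 -0.146 -0.001] 0.75
scene tub [ 0.528  0.107 -0.001] 0.96
scene tub [0.534 0.199 0.004] 0.68
scene tub [0.64  0.055 0.069] 0.6
scene vial [0.506 0.316 0.   ] 0.7
scene vial [0.636 0.052 0.029] 0.57
scene dish [ 0.52  -0.203  0.   ] 0.89
top rack [0.587 0.054 0.002] 0.57
top rack [ 0.606 -0.148 -0.001] 0.53
top back_board [0.636 0.056 0.034] 0.57
top rail_mid [0.644 0.054 0.068] 0.8
top marker_fin [ 0.643 -0.058  0.092] 0.46
top tall_post [ 0.612  0.258 -0.   ] 0.96
top tall_post [ 0.531  0.11  -0.   ] 0.73
top short_post [ 0.607 -0.148  0.   ] 0.69
top tub [0.533 0.11  0.001] 0.87
top tub [0.529 0.195 0.002] 0.73
top tub [ 0.608 -0.094  0.   ] 0.55
top vial [0.508 0.319 0.   ] 0.66
top dish [ 0.519 -0.202  0.002] 0.61
```

View pics/scene0.png

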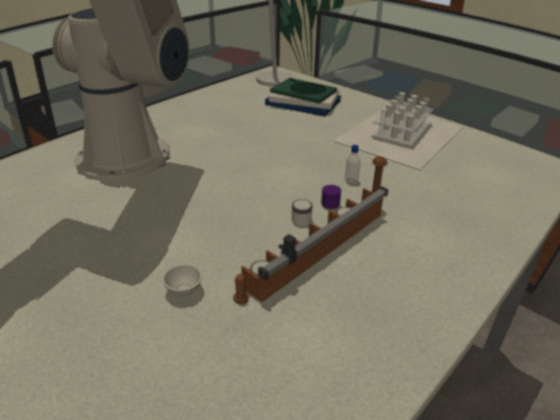

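View pics/top0.png

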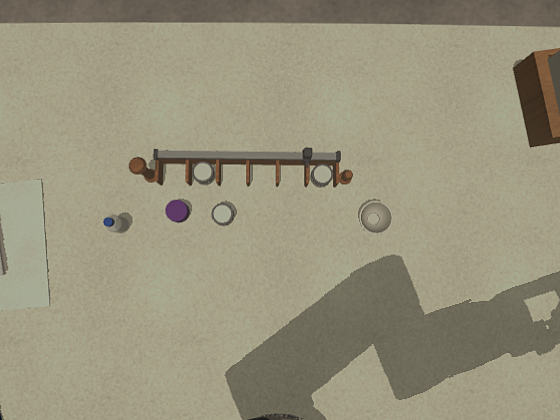

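The scene view shows the tall post at (379,170), the dark marker at (289,245), the short post at (241,290), the white lone tub at (302,212) and the purple look-alike at (331,197). In the top view the tall post is at (138,166) on the world +y side, the marker at (307,154), the lone tub at (222,214) and the purple one at (177,210). The third gap is therefore at rack y = +30 mm. Next I'll refine the rack pose.

```bash
cat > h.py <<'E'
import numpy as np,cv2
from rig import bot
from scipy.spatial.transform import Rotation as Ro
def ray(p,uv,z):
    K=np.array([[p['fx'],0,p['cx']],[0,p['fy'],p['cy']],[0,0,1]]);R=cv2.Rodrigues(np.array(p['rvec'],float))[0]
    n=cv2.undistortPoints(np.array(uv,float).reshape(-1,1,2),K,np.array(p['dist'],float)).reshape(-1,2)
    d=np.c_[n,np.ones(len(n))]@R; c=-R.T@np.array(p['tvec'],float).ravel()
    return c+d*((z-c[2])/d[:,2])[:,None]
def proj(p,X):
    K=np.array([[p['fx'],0,p['cx']],[0,p['fy'],p['cy']],[0,0,1]])
    return cv2.projectPoints(np.array(X,float).reshape(-1,1,3),np.array(p['rvec'],float),np.array(p['tvec'],float),K,np.array(p['dist'],float))[0].reshape(-1,2)
def rack(o,yaw): # rack->world
    R=Ro.from_euler('z',yaw,degrees=True).as_matrix(); return lambda X:np.array(X,float)@R.T+np.array([o[0],o[1],0])
E
python3 - <<'E'
from h import *
o=bot.get_obs();print(np.round(Ro.from_euler('xyz',o['eef_rot'],degrees=True).as_matrix(),3))
acc={}
for c in('top','scene','top'):
    p=bot.get_image(c)
    for n in('rack','back_board','rail_mid','marker_fin','tall_post','short_post','stored_a','tub'):
        for d in bot.pinpoint(p,n)[:4]: 
            if n in('stored_a','tub') or d['score']>.5: print(c,n,np.round(d['xyz'],3),round(d['score'],2))
    if c=='top':
        g=cv2.resize(p['img'][130:240,120:400],None,fx=2.8,fy=2.8,interpolation=cv2.INTER_CUBIC)
        T=rack((.588,.055),-.85)
        P=[T([0,y,.05]) for y in np.arange(-.18,.19,.06)]+[T([.052,-.179,.074]),T([.052,.179,.074]),T([.024,.03,0]),T([.045,-.115,.106])]
        for u in proj(p,P): cv2.circle(g,tuple(np.int32((u-[120,130])*2.8+1)),2,(0,255,0),-1)
cv2.imwrite('pics/crop.png',g[:,:,::-1])
E
```

```text
[[ 0.     0.365 -0.931]
 [-0.    -0.931 -0.365]
 [-1.     0.    -0.   ]]
top rack [0.588 0.054 0.001] 0.65
top back_board [0.636 0.057 0.034] 0.76
top marker_fin [ 0.64  -0.06   0.092] 0.69
top tall_post [ 0.609  0.256 -0.   ] 0.97
top short_post [ 0.607 -0.147 -0.004] 0.69
top stored_a [0.613 0.146 0.003] 0.82
top stored_a [ 0.606 -0.094 -0.004] 0.78
top tub [0.532 0.198 0.003] 0.91
top tub [ 0.53   0.106 -0.001] 0.87
scene rack [0.588 0.058 0.003] 0.88
scene back_board [0.633 0.052 0.028] 0.84
scene rail_mid [0.64  0.053 0.071] 0.61
scene short_post [ 0.604 -0.144 -0.004] 0.59
scene stored_a [ 0.519 -0.202  0.003] 0.56
scene stored_a [0.633 0.055 0.03 ] 0.18
scene tub [0.533 0.197 0.004] 0.73
scene tub [ 0.527  0.107 -0.002] 0.57
top rack [0.587 0.056 0.002] 0.73
top back_board [0.635 0.055 0.034] 0.9
top rail_mid [0.64  0.055 0.07 ] 0.75
top tall_post [0.615 0.256 0.002] 0.86
top short_post [ 0.605 -0.148 -0.002] 0.7
top stored_a [ 0.607 -0.094 -0.   ] 0.96
top stored_a [0.614 0.146 0.005] 0.86
top tub [0.528 0.2   0.002] 0.8
```

View pics/crop.png

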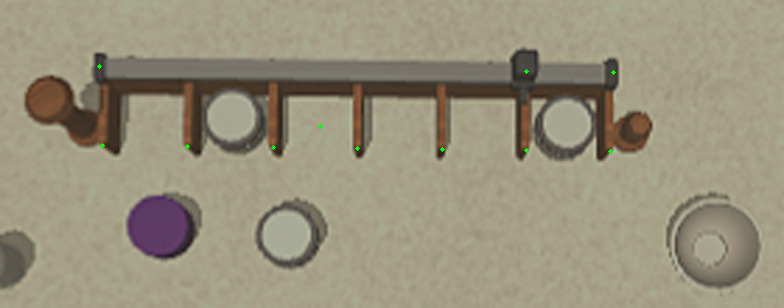

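The projected dots fall on the divider fronts and the marker, so rack origin (0.588, 0.055) with yaw −0.85° is right. The marker is at about rack y −115 mm and the lone tub at about (0.530, 0.108). First move: turn the tool so its axes line up with the rack, then go behind the marker.

>>> {"fn": "send_rows", "kwargs": {
  "commands": "7 0 0 0 0 0 -1;7 0 0 0 0 0 -1;7 0 0 0 0 0 -1;1.2 0 0 0 0 0 -1;0 0 0 0 -3 -2.6 -1;0 0 0 0 -3 -2.6 -1;0 0 0 0 -3 -2.6 -1;0 0 0 0 -3 -2.6 -1"
}}

```text
clock: 3.02
eef_pos: [0.3345, -0.462, 0.2146]
eef_rot: [168.6, 90.0, -12.0]
force: [0.4, -1.1, 0.6]
opening: 0.0413
```

>>> {"fn": "send_rows", "kwargs": {
  "commands": "0 0 0 0 -3 -2.6 -1;0 0 0 0 -3 -2.6 -1;0 0 0 0 -3 -2.6 -1;0 0 0 0 -3 -2.6 -1;0 0 0 0 -3 -2.6 -1;0 0 0 0 -3 -2.6 -1;0 0 0 0 -3 -2.6 -1;0 0 0 0 -3 -2.6 -1"
}}

```text
clock: 3.68
eef_pos: [0.5462, -0.2244, 0.2148]
eef_rot: [152.5, 90.0, -28.1]
force: [0.6, -0.4, 0.0]
opening: 0.0004
```

>>> {"fn": "send_rows", "kwargs": {
  "commands": "0 0 0 0 -2.7 -2.3 -1;0 0 0 0 -2.7 -2.3 -1;0 0 0 0 -2.7 -2.3 -1;0 0 0 0 -2.7 -2.25 -1;0 0 0 3.3 0 0 -1;0 0 0 3.3 0 0 -1;0 0 0 3.3 0 0 -1;0 0 0 3 0 0 -1"
}}

```text
clock: 4.35
eef_pos: [0.6379, -0.1189, 0.0839]
eef_rot: [-3.7, 90.0, 175.7]
force: [-0.2, 0.2, -0.3]
opening: 0.0005
```

Run:
```python
from h import *
o=bot.get_obs();print({k:np.round(o[k],3) for k in('clock','eef_pos','eef_rot','force','opening')})
print(np.round(Ro.from_euler('xyz',o['eef_rot'],degrees=True).as_matrix(),3))
a=bot.get_image('scene');b=bot.get_image('wrist')
for p in(a,b):
    for n in('marker_fin','tub'):
        for d in bot.pinpoint(p,n)[:3]: print(n,np.round(d['xyz'],3),round(d['score'],2))
g=cv2.resize(a['img'][150:320,180:410],(560,414),interpolation=cv2.INTER_CUBIC)
w=cv2.resize(b['img'],(240,180)); cv2.imwrite('pics/m1.png',np.hstack([g,np.vstack([w,np.zeros((234,240,3),np.uint8)])])[:,:,::-1])
```

```text
{'clock': np.float64(4.35), 'eef_pos': array([ 0.638, -0.119,  0.084]), 'eef_rot': array([ -3.746,  89.987, 175.712]), 'force': array([-0.248,  0.236, -0.323]), 'opening': np.float64(0.001)}
[[-0.    -0.009 -1.   ]
 [ 0.    -1.     0.009]
 [-1.    -0.     0.   ]]
marker_fin [ 0.64  -0.062  0.09 ] 0.54
tub [ 0.527  0.105 -0.001] 0.59
tub [ 0.605 -0.145 -0.001] 0.38
marker_fin [ 0.64  -0.063  0.089] 0.66
```

View pics/m1.png

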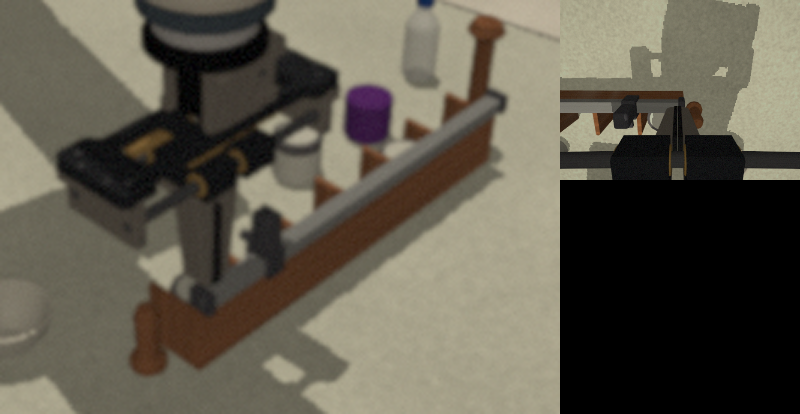

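The picture shows the closed fingertips over the rail at crop (210,270), just behind the marker at crop (265,240), with the tips tapering in. Pushing along +y now.

>>> {"fn": "send_rows", "kwargs": {
  "commands": "0 0 0 0 -1.2 0 -1;0 0 0 0 -1.2 0 -1;0 0 0 0 -1.2 0 -1;0 0 0 0 -1 0 -1;0 0 0 0 -1 0 -1;0 0 0 0 -1 0 -1;0 0 0 0 -1 0 -1;0 0 0 0 -1 0 -1"
}}

```text
clock: 5.32
eef_pos: [0.6394, -0.0323, 0.0857]
eef_rot: [150.9, 90.0, -29.9]
force: [-0.1, -1.5, 1.2]
opening: 0.0005
```

>>> {"fn": "send_rows", "kwargs": {
  "commands": "0 0 0 0 -1 0 -1;0 0 0 0 -1 0 -1;0 0 0 0 -1 0 -1;0 0 0 0 -1 0 -1;0 0 0 0 -1 0 -1;0 0 0 0 -1 0 -1;0 0 0 0 -0.7 0 -1;0 0 0 0 -0.4 0 -1"
}}

```text
clock: 5.98
eef_pos: [0.6402, 0.0388, 0.0855]
eef_rot: [-53.8, 90.0, 125.5]
force: [0.7, -1.0, 0.7]
opening: 0.0007
```

```bash
cat > m.py <<'E'
from h import *
import sys
o=bot.get_obs();print({k:np.round(o[k],3) for k in('clock','eef_pos','force','opening')})
for c in sys.argv[1].split(','):
    p=bot.get_image(c)
    for n in sys.argv[2].split(','):
        for d in bot.pinpoint(p,n)[:3]:
            x=np.array(d['xyz'])-[.588,.055,0]; r=Ro.from_euler('z',-.85,degrees=True).inv().apply(x)
            print(c,n,'w',np.round(d['xyz'],3),'rack',np.round(r,3),round(d['score'],2))
E
python3 m.py scene,top,wrist marker_fin
```

```text
{'clock': np.float64(5.983), 'eef_pos': array([0.64 , 0.039, 0.086]), 'force': array([ 0.74 , -0.958,  0.666]), 'opening': np.float64(0.001)}
scene marker_fin w [0.644 0.055 0.088] rack [0.056 0.001 0.088] 0.41
wrist marker_fin w [0.64  0.058 0.088] rack [0.052 0.004 0.088] 0.61
```

>>> {"fn": "send_rows", "kwargs": {
  "commands": "0 0 0 0 -0.9 0 -1;0 0 0 0 -0.9 0 -1;0 0 0 0 -0.6 0 -1;0 0 0 0 -0.2 0 -1;0 0 0 0 0 0 -1;0 0 0 0 0 0 -1"
}}

```text
clock: 6.78
eef_pos: [0.6407, 0.064, 0.0856]
eef_rot: [-137.5, 90.0, 41.8]
force: [0.9, 0.5, 0.0]
opening: 0.0004
```

```bash
python3 m.py scene,top,wrist,scene,wrist marker_fin
```

```text
{'clock': np.float64(6.783), 'eef_pos': array([0.641, 0.064, 0.086]), 'force': array([0.944, 0.469, 0.001]), 'opening': np.float64(0.0)}
scene marker_fin w [0.645 0.084 0.09 ] rack [0.057 0.029 0.09 ] 0.63
wrist marker_fin w [0.64  0.086 0.087] rack [0.052 0.032 0.087] 0.82
scene marker_fin w [0.647 0.086 0.088] rack [0.058 0.032 0.088] 0.5
wrist marker_fin w [0.641 0.085 0.089] rack [0.052 0.031 0.089] 0.95
```

>>> {"fn": "send_rows", "kwargs": {
  "commands": "0 0 0 0 0.8 0 -1;0 0 0 0 1 0 -1;0 0 0 -3.5 0 0 -1;0 0 0 -3.5 0 0 -1;0 0 0 -3 0 0 0.35;0 0 0 0 0 3.7 0.35;0 0 0 0 0 3.7 0.35;0 0 0 0 0 3.7 0.35"
}}

```text
clock: 7.95
eef_pos: [0.5283, 0.0461, 0.1859]
eef_rot: [176.0, 89.9, -4.8]
force: [0.2, -0.5, 0.8]
opening: 0.0246
```

>>> {"fn": "send_rows", "kwargs": {
  "commands": "0 0 0 0 -3 0 0.35;0 0 0 0 -3 0 0.35;0 0 0 0 0 0 0.35;0 0 0 0 0 0 0.35"
}}

```text
clock: 8.28
eef_pos: [0.5302, 0.1073, 0.1859]
eef_rot: [169.8, 90.0, -10.8]
force: [-0.1, -0.7, -0.2]
opening: 0.0513
```

```bash
python3 m.py scene,wrist,top,wrist,scene tub,marker_fin
python3 - <<'E'
from h import *
b=bot.get_image('wrist');cv2.imwrite('pics/w2.png',b['img'][:,:,::-1])
o=bot.get_obs();R=Ro.from_euler('xyz',o['eef_rot'],degrees=True).as_matrix();print(np.round(R,3))
E
```

```text
{'clock': np.float64(8.283), 'eef_pos': array([0.53 , 0.107, 0.186]), 'force': array([-0.052, -0.661, -0.233]), 'opening': np.float64(0.051)}
scene tub w [0.527 0.104 0.   ] rack [-0.062  0.048  0.   ] 0.76
scene tub w [0.53  0.199 0.001] rack [-0.06   0.143  0.001] 0.72
scene marker_fin w [0.644 0.085 0.088] rack [0.056 0.031 0.088] 0.71
wrist tub w [0.526 0.105 0.004] rack [-0.062  0.049  0.004] 0.62
wrist tub w [ 0.534  0.201 -0.002] rack [-0.057  0.145 -0.002] 0.56
wrist tub w [0.642 0.085 0.089] rack [0.053 0.03  0.089] 0.21
top tub w [0.532 0.199 0.004] rack [-0.059  0.143  0.004] 0.62
top tub w [0.529 0.107 0.001] rack [-0.06   0.051  0.001] 0.5
top marker_fin w [ 0.52  -0.198  0.001] rack [-0.064 -0.254  0.001] 0.18
wrist tub w [ 0.536  0.2   -0.002] rack [-0.054  0.145 -0.002] 0.8
wrist tub w [ 0.528  0.108 -0.001] rack [-0.06   0.052 -0.001] 0.76
wrist tub w [ 0.608 -0.096 -0.002] rack [ 0.023 -0.151 -0.002] 0.59
wrist marker_fin w [0.642 0.085 0.087] rack [0.054 0.03  0.087] 0.64
scene tub w [ 0.528  0.11  -0.001] rack [-0.061  0.054 -0.001] 0.64
scene tub w [0.535 0.198 0.002] rack [-0.055  0.142  0.002] 0.59
scene marker_fin w [ 0.603 -0.146 -0.002] rack [ 0.018 -0.2   -0.002] 0.74
scene marker_fin w [0.643 0.085 0.091] rack [0.054 0.03  0.091] 0.61
[[ 0.    -0.014 -1.   ]
 [ 0.    -1.     0.014]
 [-1.    -0.    -0.   ]]
```

View pics/w2.png

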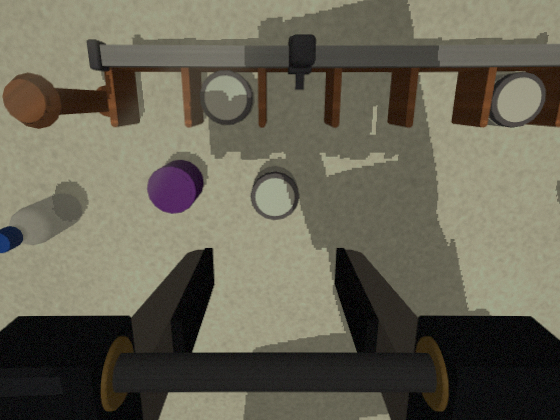

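The wrist view shows the marker at (302,55) over the third gap, between the dividers at (262,97) and (333,97). The tub lid is at (274,194), about 40 px to the left of the gap centre. I'll convert those pixels to positions.

Run:
```python
from h import *
p=bot.get_image('wrist')
g=cv2.cvtColor(p['img'],cv2.COLOR_RGB2GRAY)
print(cv2.HoughCircles(g[150:240,225:330],cv2.HOUGH_GRADIENT,1,60,param1=80,param2=15,minRadius=15,maxRadius=32))
print('lid',ray(p,[[274,194]],.04).round(4))
T=rack((.588,.055),-.85)
X=[T([0,y,z]) for y in(0,.06,.12) for z in(.05,0)]
print(proj(p,X).round(1))
for c in('top','scene'):
    q=bot.get_image(c)
    m=[(d['score'],d['region']) for d in bot.masks_of(q,'tub')[:4]]
    for s,r in m:
        v,u=np.nonzero(r); print(c,round(s,2),u.mean().round(1),v.mean().round(1),ray(q,[[u.mean(),v.mean()]],.036 if c=='top' else .028).round(4))
```

```text
[[[49.5 44.5 24.1]]]
lid [[0.531  0.1068 0.04  ]]
[[336.  128.8]
 [327.4 124.9]
 [263.  128.8]
 [264.5 124.9]
 [189.9 128.7]
 [201.5 124.9]]
top 0.53 222.0 219.7 [[0.5156 0.1064 0.036 ]]
scene 0.81 301.0 212.3 [[0.5362 0.0991 0.028 ]]
scene 0.67 341.1 212.4 [[0.5973 0.1569 0.028 ]]
scene 0.65 330.2 196.5 [[0.5428 0.1905 0.028 ]]
```

Tub at (0.530, 0.107), directly under the open fingers. Descending around it with about 9 mm to spare on each side.

>>> {"fn": "send_rows", "kwargs": {
  "commands": "0 0 0 0 0 0 0.35;0 0 0 3.4 0 0 0.35;0 0 0 3.4 0 0 0.35;0 0 0 3.4 0 0 0.35;0 0 0 3 0 0 0.35;0 0 0 2 0 0 0.35;0 0 0 2 0 0 0.35;0 0 0 0 0 0 0.35"
}}

```text
clock: 10.0
eef_pos: [0.5276, 0.1066, 0.0102]
eef_rot: [12.1, 89.7, -168.7]
force: [-1.0, -0.7, -0.2]
opening: 0.0617
```

>>> {"fn": "send_rows", "kwargs": {
  "commands": "0 0 0 -0.3 0.5 0 0.35;0 0 0 0 0.5 0 0.35;0 0 0 0 0.5 0 0.35;0 0 0 0 0.5 0 0.35;0 0 0 0 0.5 0 0.35;0 0 0 0 0.3 0 0.35;0 0 0 0 0.2 0 0.35;0 0 0 0 0 0 0.35"
}}

```text
clock: 10.67
eef_pos: [0.5298, 0.0766, 0.0168]
eef_rot: [166.5, 90.0, -14.3]
force: [-0.2, -0.4, 0.6]
opening: 0.0621
```

```bash
python3 m.py wrist,top,scene,wrist,scene tub
```

```text
{'clock': np.float64(10.667), 'eef_pos': array([0.53 , 0.077, 0.017]), 'force': array([-0.178, -0.351,  0.643]), 'opening': np.float64(0.062)}
wrist tub w [ 0.533  0.2   -0.004] rack [-0.057  0.144 -0.004] 0.79
wrist tub w [ 0.527  0.084 -0.002] rack [-0.061  0.028 -0.002] 0.78
scene tub w [0.533 0.198 0.002] rack [-0.057  0.143  0.002] 0.95
wrist tub w [ 0.529  0.083 -0.   ] rack [-0.06   0.027 -0.   ] 0.82
wrist tub w [ 0.534  0.198 -0.003] rack [-0.057  0.142 -0.003] 0.81
scene tub w [0.532 0.198 0.002] rack [-0.058  0.142  0.002] 0.62
scene tub w [ 0.528  0.086 -0.003] rack [-0.06   0.03  -0.003] 0.56
```

>>> {"fn": "send_rows", "kwargs": {
  "commands": "0 0 0 0 -0.5 0 0.35;0 0 0 0 -0.4 0 0.35;0 0 0 0 0 2 0.35;0 0 0 0 0 2 0.35;0 0 0 0 0 2 0.35;0 0 0 0 0 0.5 -0.78;0 0 0 0 0 0 -0.78;0 0 0 0 0 0 -0.78"
}}

```text
clock: 11.83
eef_pos: [0.4661, 0.0874, 0.0169]
eef_rot: [-169.7, 89.9, 9.6]
force: [0.3, -0.4, 0.6]
opening: 0.0443
```

>>> {"fn": "send_rows", "kwargs": {
  "commands": "0 0 0 0 0 0 -0.78;0 0 0 0 0 0 -0.78;0 0 0 0 0 0 -0.78;0 0 0 0 0 0 -0.78"
}}

```text
clock: 12.17
eef_pos: [0.4655, 0.087, 0.0165]
eef_rot: [-170.5, 90.0, 8.7]
force: [0.6, 0.2, -0.0]
opening: 0.0175
```

```bash
python3 m.py wrist,top,scene,wrist tub,marker_fin
python3 - <<'E'
from h import *
b=bot.get_image('wrist');cv2.imwrite('pics/w3.png',b['img'][:,:,::-1])
E
```

```text
{'clock': np.float64(12.167), 'eef_pos': array([0.465, 0.087, 0.017]), 'force': array([ 0.617,  0.171, -0.021]), 'opening': np.float64(0.018)}
wrist tub w [0.529 0.082 0.   ] rack [-0.06   0.026  0.   ] 0.73
wrist tub w [0.533 0.198 0.   ] rack [-0.057  0.143  0.   ] 0.7
top tub w [0.532 0.198 0.005] rack [-0.059  0.142  0.005] 0.69
top tub w [ 0.508  0.318 -0.004] rack [-0.084  0.262 -0.004] 0.28
top marker_fin w [0.588 0.054 0.   ] rack [ 0.    -0.001  0.   ] 0.68
top marker_fin w [0.643 0.089 0.092] rack [0.054 0.035 0.092] 0.56
scene tub w [0.533 0.195 0.005] rack [-0.057  0.14   0.005] 0.86
scene tub w [ 0.528  0.083 -0.004] rack [-0.06   0.027 -0.004] 0.68
scene marker_fin w [0.646 0.084 0.09 ] rack [0.057 0.03  0.09 ] 0.8
wrist tub w [ 0.535  0.2   -0.003] rack [-0.055  0.144 -0.003] 0.79
wrist tub w [ 0.528  0.082 -0.001] rack [-0.061  0.027 -0.001] 0.62
```

View pics/w3.png

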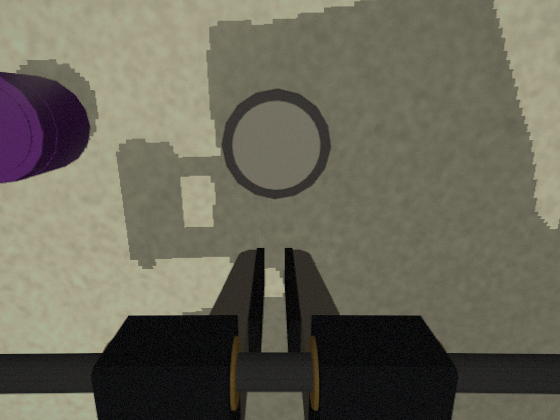

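The wrist view shows the lid at (276,144), lined up with the fingertip midpoint at about (275,255). I'll push straight into the gap, pausing just before the mouth.

>>> {"fn": "send_rows", "kwargs": {
  "commands": "0 0 0 0 0 -0.6 -0.78;0 0 0 0 0 -0.9 -0.78;0 0 0 0 0 -0.9 -0.78;0 0 0 0 0 -0.9 -0.78;0 0 0 0 0 -0.9 -0.78;0 0 0 0 0 -0.9 -0.78;0 0 0 0 0 -0.8 -0.78;0 0 0 0 0 -0.3 -0.78"
}}

```text
clock: 13.48
eef_pos: [0.5286, 0.0862, 0.0166]
eef_rot: [-171.2, 89.9, 8.0]
force: [-1.2, 0.2, 0.6]
opening: 0.0099
```

```bash
python3 m.py wrist,scene,wrist tub
python3 - <<'E'
from h import *
b=bot.get_image('wrist');cv2.imwrite('pics/w4.png',b['img'][:,:,::-1])
T=rack((.588,.055),-.85)
print(proj(b,[T([0,.003,.05]),T([0,.057,.05]),T([-.02,.03,.04])]).round())
E
```

```text
{'clock': np.float64(13.483), 'eef_pos': array([0.529, 0.086, 0.017]), 'force': array([-1.164,  0.211,  0.595]), 'opening': np.float64(0.01)}
wrist tub w [ 0.535  0.199 -0.003] rack [-0.055  0.143 -0.003] 0.82
wrist tub w [ 0.561  0.085 -0.001] rack [-0.027  0.029 -0.001] 0.64
scene tub w [0.535 0.201 0.002] rack [-0.055  0.145  0.002] 0.84
scene tub w [0.557 0.089 0.001] rack [-0.032  0.033  0.001] 0.74
scene tub w [ 0.52  -0.203 -0.002] rack [-0.064 -0.259 -0.002] 0.56
wrist tub w [ 0.533  0.198 -0.003] rack [-0.057  0.142 -0.003] 0.74
wrist tub w [ 0.558  0.081 -0.002] rack [-0.031  0.026 -0.002] 0.72
wrist tub w [0.59  0.057 0.   ] rack [0.002 0.002 0.   ] 0.32
[[346. 153.]
 [202. 153.]
 [274. 198.]]
```

View pics/w4.png

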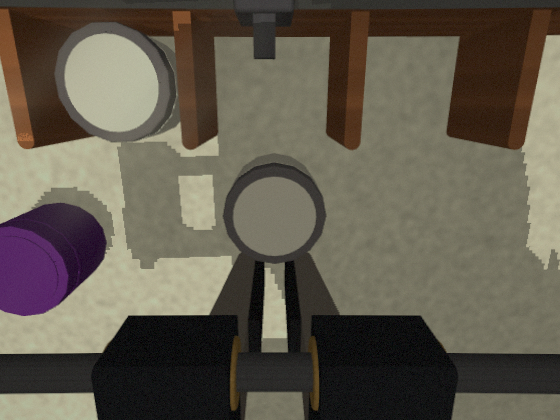

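The tub is centred in front of the mouth: lid at (274,213), divider feet at 217 and 329. I'll back off slightly and raise 5 mm so the gripper body clears the marker's nose, then push home.

>>> {"fn": "send_rows", "kwargs": {
  "commands": "0 0 0 0 0 0.4 -0.78;0 0 0 -0.5 0 0 -0.78;0 0 0 0 0 -0.6 -0.78;0 0 0 0 0 -0.8 -0.78;0 0 0 0 0 -0.9 -0.78;0 0 0 0 0 -0.9 -0.78;0 0 0 0 0 -0.9 -0.78;0 0 0 0 0 -0.5 -0.78"
}}

```text
clock: 14.5
eef_pos: [0.5708, 0.0856, 0.0216]
eef_rot: [-172.7, 89.9, 6.5]
force: [-0.7, 0.9, -0.5]
opening: 0.0103
```

```bash
python3 m.py wrist,scene,wrist tub
```

```text
{'clock': np.float64(14.5), 'eef_pos': array([0.571, 0.086, 0.022]), 'force': array([-0.695,  0.917, -0.485]), 'opening': np.float64(0.01)}
wrist tub w [ 0.602  0.083 -0.002] rack [ 0.013  0.028 -0.002] 0.95
wrist tub w [ 0.533  0.2   -0.002] rack [-0.057  0.144 -0.002] 0.79
scene tub w [0.535 0.201 0.001] rack [-0.055  0.145  0.001] 0.65
scene tub w [ 0.604  0.082 -0.003] rack [ 0.015  0.028 -0.003] 0.55
wrist tub w [ 0.538  0.201 -0.002] rack [-0.053  0.145 -0.002] 0.83
wrist tub w [ 0.601  0.086 -0.001] rack [ 0.013  0.031 -0.001] 0.82
```

>>> {"fn": "send_rows", "kwargs": {
  "commands": "0 0 0 0 0 -0.3 -0.78;0 0 0 0 0 -0.3 -0.78;0 0 0 0 0 -0.2 -0.78;0 0 0 0 0 0 -0.78"
}}

```text
clock: 15.13
eef_pos: [0.5774, 0.0855, 0.0217]
eef_rot: [-168.3, 90.0, 10.9]
force: [0.2, -1.6, -0.0]
opening: 0.0099
```

>>> {"fn": "send_rows", "kwargs": {
  "commands": "0 0 0 0 0 -0.15 -0.78;0 0 0 0 0 0 -0.78"
}}

```text
clock: 15.3
eef_pos: [0.5784, 0.0854, 0.0216]
eef_rot: [-1.5, 90.0, 177.7]
force: [-0.8, -0.2, -0.1]
opening: 0.0099
```

>>> {"fn": "send_rows", "kwargs": {
  "commands": "0 0 0 0 0 -0.15 -0.78;0 0 0 0 0 0 -0.78"
}}

```text
clock: 15.47
eef_pos: [0.5801, 0.0854, 0.0216]
eef_rot: [-171.6, 90.0, 7.7]
force: [0.2, 0.0, 0.3]
opening: 0.01
```

>>> {"fn": "send_rows", "kwargs": {
  "commands": "0 0 0 0 0 -0.15 -0.78;0 0 0 0 0 0 -0.78"
}}

```text
clock: 15.63
eef_pos: [0.5817, 0.0854, 0.0216]
eef_rot: [-170.5, 90.0, 8.7]
force: [-1.0, -0.3, -0.3]
opening: 0.0099
```

```bash
python3 m.py wrist,scene,wrist tub
```

```text
{'clock': np.float64(15.633), 'eef_pos': array([0.582, 0.085, 0.022]), 'force': array([-0.964, -0.322, -0.27 ]), 'opening': np.float64(0.01)}
wrist tub w [ 0.533  0.201 -0.001] rack [-0.057  0.145 -0.001] 0.69
scene tub w [0.533 0.198 0.001] rack [-0.057  0.142  0.001] 0.8
wrist tub w [ 0.533  0.201 -0.   ] rack [-0.057  0.145  0.   ] 0.88
```

>>> {"fn": "send_rows", "kwargs": {
  "commands": "0 0 0 0 0 -0.1 -0.78;0 0 0 0 0 -0.1 -0.78;0 0 0 0 0 0 -0.78"
}}

```text
clock: 16.18
eef_pos: [0.5826, 0.0853, 0.0214]
eef_rot: [4.3, 89.9, -176.5]
force: [-3.6, 0.1, 2.1]
opening: 0.01
```

```bash
python3 m.py wrist,top stored_a,tub
python3 - <<'E'
from h import *
b=bot.get_image('wrist');cv2.imwrite('pics/w5.png',b['img'][:,:,::-1])
T=rack((.588,.055),-.85)
print(proj(b,[T([0.024,.03,.04]),T([.002,.03,.04])]).round())
E
```

```text
{'clock': np.float64(16.183), 'eef_pos': array([0.583, 0.085, 0.021]), 'force': array([-3.585,  0.094,  2.148]), 'opening': np.float64(0.01)}
wrist stored_a w [0.613 0.149 0.002] rack [0.024 0.094 0.002] 0.86
wrist tub w [ 0.535  0.198 -0.001] rack [-0.055  0.143 -0.001] 0.71
top stored_a w [ 0.606 -0.094 -0.002] rack [ 0.02  -0.148 -0.002] 0.71
[[274. 222.]
 [274. 267.]]
```

View pics/w5.png

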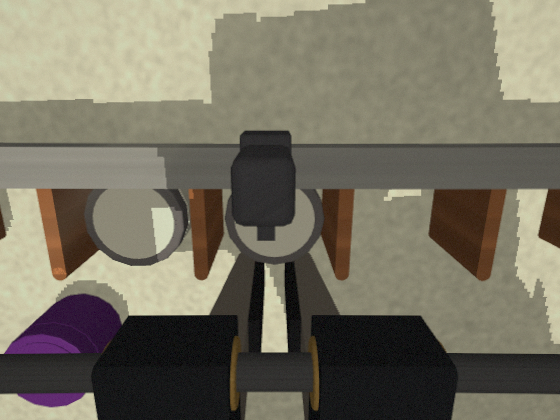

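The force step of −3.6 N and the view agree: the tub's near edge (row 263) is level with the stored tub's (row 265), so it is against the board. Retreating.

>>> {"fn": "send_rows", "kwargs": {
  "commands": "0 0 0 0 0 0.5 -0.78;0 0 0 0 0 2 -0.78;0 0 0 0 0 3 -0.78;0 0 0 0 0 3 -0.78;0 0 0 -3.5 0 3 -0.78;0 0 0 -4 0 0 -0.78;0 0 0 -4 0 0 -0.78;0 0 0 0 0 0 -0.78"
}}

```text
clock: 17.2
eef_pos: [0.4758, 0.0878, 0.14]
eef_rot: [-169.6, 89.3, 9.6]
force: [2.0, 0.9, 0.4]
opening: 0.0099
```

```bash
python3 m.py wrist,top,scene,wrist tub,marker_fin,vial,dish,stored_a
python3 - <<'E'
from h import *
b=bot.get_image('wrist');cv2.imwrite('pics/w6.png',b['img'][:,:,::-1])
T=rack((.588,.055),-.85)
print(proj(b,[T([0.024,.03,.04]),T([.002,.03,.04]),T([.052,.03,.106])]).round())
E
```

```text
{'clock': np.float64(17.2), 'eef_pos': array([0.476, 0.088, 0.14 ]), 'force': array([2.037, 0.869, 0.446]), 'opening': np.float64(0.01)}
wrist tub w [ 0.53   0.202 -0.001] rack [-0.06   0.146 -0.001] 0.89
wrist tub w [ 0.61   0.085 -0.001] rack [ 0.022  0.03  -0.001] 0.58
wrist vial w [0.507 0.315 0.001] rack [-0.084  0.259  0.001] 0.63
wrist stored_a w [0.611 0.147 0.002] rack [0.022 0.093 0.002] 0.98
wrist stored_a w [ 0.608 -0.094 -0.   ] rack [ 0.023 -0.149 -0.   ] 0.73
wrist stored_a w [ 0.612  0.083 -0.003] rack [ 0.023  0.029 -0.003] 0.72
top tub w [0.616 0.088 0.001] rack [0.027 0.034 0.001] 0.55
top tub w [ 0.605 -0.148 -0.003] rack [ 0.02  -0.203 -0.003] 0.31
top marker_fin w [0.646 0.087 0.093] rack [0.058 0.033 0.093] 0.5
top marker_fin w [ 0.509  0.318 -0.001] rack [-0.083  0.262 -0.001] 0.31
top vial w [ 0.509  0.317 -0.   ] rack [-0.083  0.261 -0.   ] 0.74
top dish w [ 0.517 -0.201  0.001] rack [-0.067 -0.257  0.001] 0.67
top stored_a w [ 0.606 -0.094 -0.   ] rack [ 0.021 -0.148 -0.   ] 0.78
top stored_a w [ 0.612  0.148 -0.001] rack [ 0.023  0.093 -0.001] 0.64
scene tub w [0.535 0.198 0.002] rack [-0.055  0.143  0.002] 0.81
scene marker_fin w [0.646 0.085 0.089] rack [0.058 0.031 0.089] 0.66
scene vial w [ 0.506  0.314 -0.001] rack [-0.085  0.258 -0.001] 0.67
scene dish w [ 0.519 -0.202  0.   ] rack [-0.066 -0.258  0.   ] 0.74
wrist tub w [ 0.536  0.2   -0.001] rack [-0.054  0.145 -0.001] 0.91
wrist tub w [ 0.61   0.084 -0.003] rack [ 0.021  0.029 -0.003] 0.79
wrist stored_a w [ 0.603 -0.095 -0.004] rack [ 0.017 -0.15  -0.004] 0.71
wrist stored_a w [0.613 0.145 0.002] rack [0.024 0.09  0.002] 0.57
[[ 274.    2.]
 [ 274.   40.]
 [ 274. -108.]]
```

View pics/w6.png

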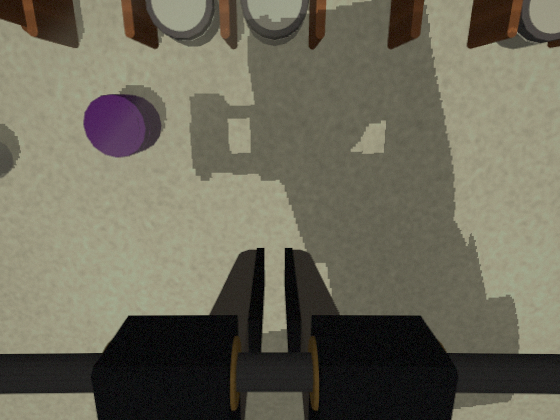

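The tub's near edge (row ~39, col 274) matches the predicted home position and is level with the stored tub beside it. The arm is clear, so I'm handing in.

```bash
python3 -c "
from rig import bot
print(bot.close_job())"
```

```text
the job is handed in; nothing more can be done
None
```

The job is handed in at about 17.5 s of the 69 s allowed; no verdict was given. The tall post stands at the rack's +y end, so the third gap is the one centred at rack y = +30 mm.

- **Marker:** I pushed it along the rail with the closed fingertips. My last checks put it at y = 31–33 mm, within the 15–45 mm allowed.
- **Tub:** I slid it sideways in front of the gap, then pushed it straight in with the nearly closed fingers. The force rose to about 3.6 N when it met the back board.
    - **Final position:** the wrist camera puts it at x = 21–23 mm, y = 29–30 mm, and the top camera at x = 27, y = 34. These differ by about the detector's usual error, and both meet the limits. Its near edge also sits at the predicted home line, level with the stored tub beside it.
- **Other objects:** the stored tubs, vial and dish read the same as at the start, within a few millimetres of noise. The purple look-alike was not touched.
- **Robot:** the arm ended well clear of everything.

In the last check, the scene camera missed the tub in the gap and reported only the purple one. The top camera also gave a few low-score false hits for the tub and marker, which I ignored.

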